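# Stamp two faces of a wooden candle block

## Task

Push the square candle block against the sprung stamp so that the middle of its red-marked face meets the stamp squarely and drives the stamp right in; then back it off, turn it a quarter turn and do the same with the yellow-marked face. Press gently, keep the block standing on the table, do not disturb the kettle, mould or pot, and leave the block standing up against the stamp, yellow face towards it.

Things in the scene. Friction and masses are not known exactly. Their poses are not given: they have to be found in the camera images.
- block: Loose, solid pale wooden block 110 x 110 mm, 60 mm high, about 0.45 to 0.8 kg, round green wax disc on top; too wide to grasp, it slides on the table (friction 0.45 to 0.72, varies). Origin: centre of its underside, z up. Its +x side has the red mark (bar on the top edge, patch on the side), its +y side the yellow mark; the others have brown streaks. Red starts roughly towards the stamp.
- red_face (a point): Centre of the block's red-marked side face, 30 mm above the table (block frame: 55, 0, 30 mm).
- yellow_face (a point): Centre of the block's yellow-marked side face, 30 mm above the table (block frame: 0, 55, 30 mm): seen from above, a quarter turn counter-clockwise from the red face.
- stamp: Stamp's fixed stand on the robot's left: dark base plate and blue housing (80 x 70 mm, 58 mm high). A steel die on a brass sleeve projects towards the stand's own -x, roughly world -y; its +x is the pressing direction. Origin: on the table under the die's centre line. The die's face stands 0 to 20 mm in front (-x) of it, set differently in each run: find it by touch.
- stamp_die (a joint): How far the die is pushed in, in m: 0 at rest (fully out), 0.014 at its hard stop. A spring resists with about 3 N at the beginning and 11.5 N at the stop, and pushes the die back out when it is let go.
- kettle: Black kettle with a hoop handle, about 140 mm across with a short spout, 170 mm high, 0.9 kg. Bystander. Origin: centre of its underside.
- mould: Black cylindrical candle mould, 60 mm across, 85 mm high, filled with green wax. Bystander. Origin: centre of its underside.
- pot: Round terracotta candle pot, 84 mm across at its widest, 68 mm high. Bystander. Origin: centre of its underside.
- stamp_front (a point): Middle of the blue housing's front face, on the die's centre line, 31 mm above the table, 80 mm behind (+x) the stand's origin. The base plate (130 mm wide, 10 mm high) begins 10 mm before it. The die's head is 36 mm wide, 40 mm high (11 to 51 mm above the table); on both sides of it, behind a block pressed there, is free room for fingers.

How it is judged (in metres and radians):
On the way, in this order (a step that is already met when the one before it is completed fails the run):
1. the red face presses the die in by at least 10 of its 14 mm, with the middle of the face within 15 mm of the die's centre line and square to it within 0.14 rad (value of joint stamp_die above 0.01 m and y of red_face in the frame of stamp between -0.015 and 0.015 m and x of red_face in the frame of stamp above -0.02 m and angle between the x axis of block and the x axis of stamp, either way round below 0.14 rad and contact force between block and stamp above 3 N), for 0.2 s.
2. the block is backed off: the die is out and untouched by the block (value of joint stamp_die below 0.003 m and contact force between block and stamp below 0.2 N), for 0.1 s.
3. the yellow face presses the die in by at least 10 of its 14 mm, with the middle of the face within 15 mm of the die's centre line and square to it within 0.14 rad (value of joint stamp_die above 0.01 m and y of yellow_face in the frame of stamp between -0.015 and 0.015 m and x of yellow_face in the frame of stamp above -0.02 m and angle between the y axis of block and the x axis of stamp, either way round below 0.14 rad and contact force between block and stamp above 3 N), for 0.2 s.
At the end, for the whole second after the job is handed in: The block stands upright on the table, at rest, its yellow face towards the stamp: the middle of that face within 30 mm of the die's centre line, no more than 60 mm in front of the stand's origin, square to the pressing direction within 0.25 rad. The die may be in or out (angle between block's own z axis and vertical below 0.05 rad and height (world z) of block below 0.004 m and linear speed of block below 0.01 m/s and x of yellow_face in the frame of stamp above -0.06 m and y of yellow_face in the frame of stamp between -0.03 and 0.03 m and angle between the y axis of block and the x axis of stamp, either way round below 0.25 rad); the robot touches nothing.
It fails at once if the stamp is rammed: more than 40 N between block and stamp (contact force between block and stamp above 40 N).
It fails at once if the block is tipped by more than 0.3 rad or lifted (angle between block's own z axis and vertical above 0.3 rad or height (world z) of block above 0.03 m).
It fails at once if kettle, mould or pot moved by more than 20 mm (distance of any of kettle, mould, pot from where it was at the start of the episode above 0.02 m).
It also fails if it takes over 72 s, if anything falls off the work surface, if the arm or the gripper's body presses on something with over 40 N, if the wrist force passes 120 N, or if a joint passes its speed limit or range.

## Robot

A 7-joint arm with a two-finger parallel gripper is mounted at the origin on the work surface. World frame = base frame: x ahead of the robot, y to its left, z up, the work surface at z = 0. Lengths are in mm, angles in rad, forces in N, time in s.
With the tool pointing down it reaches from about 425 to 950 mm from the base axis. Payload 16.7 kg.
Tool frame: the origin (TCP) lies at the very end of the fingers, on their centre line; the grasp point (between the pads) lies 19 mm behind it; z points along the fingers, y is the line along which they close (so a half turn about z gives the same grasp; the last joint's range is limited). The gripper opens to 94 mm and grips with 3 to 60 N. Pads are 16 mm wide; open, the fingers measure 119 mm over their backs; the gripper's body (75 mm by 177 mm) begins 78 mm behind the grasp point.
Start: joints at [1.034, 0.426, 0.074, 1.606, -0.034, 1.111, -0.067], TCP at [255.22, -624.85, 205.467] pointing down, gripper open.
Joint ranges: [-2.85, 2.85], [-0.5, 2.14], [-1.23, 1.37], [0.21, 2.46], [-1.02, 4.16], [0.16, 2.05], [-2.73, 2.73]. Speed limits (rad/s): [1.89, 1.89, 2.39, 2.39, 3.01, 3.01, 3.01].

## Interface

Orientations are given as a rotation vector (axis times angle).
In Python, from rig import robot gives the robot as it stands. The module is installed in compiled form; this text tells all that it offers.
- The arm moves only by the shell command python3 -m crank 'ROWS' [FORCE]. ROWS is JSON, a list of rows, each a list of 7 numbers: the opening, from 0 (shut) to 1 (fully open), then the shift along the world's x, y, z in mm, then the turn, a rotation vector about the world's x, y, z in degrees. A call has 1 to 5 rows; each row shifts and turns the commanded pose from where the row before left it; what a row does not reach is not made up. A row lasts 1/12 s, in which the tool goes at most 41.7 mm and 7.16 degrees, less where a joint would pass 70% of its speed; a pose out of reach is approached as far as the arm can. A call with a gripper value outside its range is refused whole. The fingers move at their own pace and stop on an object; FORCE is the grip in N (left out, the last holds). Time passes only in rows, so rows that do not move let the fingers close. It gives the time, the measured TCP pose, the force, the opening and the grip force at its end, in the units of the state.
- robot.get_obs(): the state, without advancing time (a new reading comes with each control period).
- robot.get_image(name): name is "side" or "top"; returns a dict with "img" (384x512x3 uint8, blue, green, red), "fx", "fy", "cx", "cy" (pixels), "dist_coeffs" ([k1, k2, p1, p2, k3] as OpenCV has them; the pictures are not rectified), "position" and "rotation" of the camera in the world. Camera axes: x right, y down, z forward; pixel columns grow to the right and rows downward; lengths in mm; the calibration is good to about 2 mm. A picture is of the moment at which its call begins. There is no depth.
- robot.sign_off(): hands the job in; it is judged then, once.
The state is a dict: "time_s": time; "joint_pos": joint angles; "qd": joint speeds; "joint_torque": joint torques, N m; "tool_pos": TCP position; "orientation": TCP orientation; "contact_force": force on the tool from outside, world axes, zero at the start; "ft_torque": the same for the moment, N m; "opening": finger opening in mm; "grip_force": force on a finger pad.
Only numpy, scipy, OpenCV 4.12 (cv2) and the standard library are available. Lean on these libraries where they do the work, as an engineer would, in place of code of your own. Each camera call takes 0.05 s, during which the arm holds its last target. There are 200 camera calls.

## Working session

There is one attempt and no reset: what is moved stays moved. The work goes in short steps, Python scripts to look and compute and a shell command to move; the robot and the scene stay as the last step left them, time stands still between calls to the robot, and variables do not carry over. Pictures are saved under pics/ and viewed, at most 10 in all, crops included, and the job is handed in when it is done.

```bash
mkdir -p pics; cat > h.py <<'E'
import numpy as np, cv2
from rig import robot
def grab(n,save=None):
    d=robot.get_image(n)
    if save: cv2.imwrite('pics/'+save,d['img'])
    return d
def R(d):
    r=np.array(d['rotation'],float)
    return r if r.shape==(3,3) else cv2.Rodrigues(r)[0]
def ray(d,px):
    K=np.array([[d['fx'],0,d['cx']],[0,d['fy'],d['cy']],[0,0,1.]])
    u=cv2.undistortPoints(np.array(px,float).reshape(-1,1,2),K,np.array(d['dist_coeffs'],float)).reshape(-1,2)
    return (R(d)@np.c_[u,np.ones(len(u))].T).T
def plane(d,px,z):
    v=ray(d,px);p=np.array(d['position'],float)
    return p+v*((z-p[2])/v[:,2])[:,None]
E
python3 - <<'E'
from h import *
for n in('top','side'):
    d=grab(n,n+'1.png');print(n,d['position'],np.round(d['rotation'],3),d['fx'],d['dist_coeffs'])
o=robot.get_obs();print(o)
E
```

```text
top [428.98296215 -56.64987356 846.2104435 ] [-2.168  2.047 -0.21 ] 356.7705401522923 [0.00542365 0.         0.         0.         0.        ]
side [ 283.40964461 -533.34297211  748.03898557] [-2.36   0.684 -0.223] 378.8291215705238 [-0.1238607  0.         0.         0.         0.       ]
{'time_s': 0.1, 'joint_pos': array([ 1.03349049,  0.42665536,  0.07384369,  1.60653748, -0.03408407,
        1.11080468, -0.06708136]), 'qd': array([-0.00136612, -0.00170686,  0.00019957, -0.00052119,  0.00025269,
        0.00126961,  0.00034501]), 'joint_torque': array([ 8.42133391e-03, -9.37469459e+01,  3.67772877e+00, -4.55035901e+01,
       -4.84646356e-02,  1.68899016e-02, -1.37585644e-06]), 'tool_pos': array([ 255.08184085, -624.51864596,  204.85720879]), 'orientation': array([-3.08163410e+00, -6.05145417e-01,  4.83869708e-04]), 'contact_force': array([ 0.40941739,  0.42804736, -0.26765829]), 'ft_torque': array([-0.03334251, -0.03141972, -0.02164951]), 'grip_force': 0.0, 'opening': 93.99834977107336}
```

View pics/top1.png

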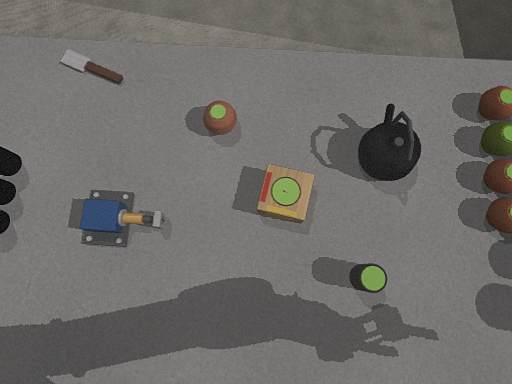

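View pics/side1.png

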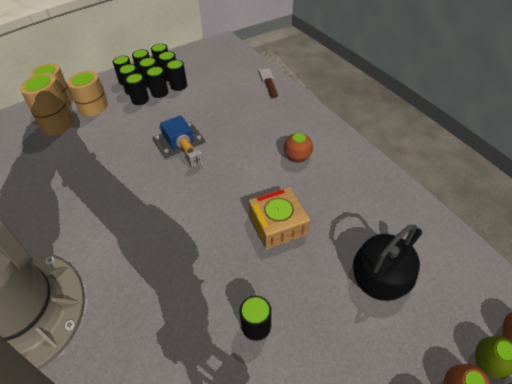

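The top view has the stamp at left (die tip ~(160,219)), the block at (286,193), pot (220,117), kettle (390,150) and mould (372,279). In the side view the block is at (279,210) and the stamp at (180,137). I'll measure these precisely.

```bash
cat >> h.py <<'E'
def comps(m,amin=8):
    n,l,s,c=cv2.connectedComponentsWithStats(m.astype(np.uint8))
    return [(int(s[i,4]),c[i],l==i) for i in range(1,n) if s[i,4]>=amin]
def hsv(d): return cv2.split(cv2.cvtColor(d['img'],cv2.COLOR_BGR2HSV).astype(int)) if 0 else [x.astype(int) for x in cv2.split(cv2.cvtColor(d['img'],cv2.COLOR_BGR2HSV))]
def tri(d1,p1,d2,p2):
    A=[];b=[]
    a1=ray(d1,[p1])[0];a2=ray(d2,[p2])[0];a1/=np.linalg.norm(a1);a2/=np.linalg.norm(a2)
    P1=np.array(d1['position']);P2=np.array(d2['position'])
    s=np.linalg.lstsq(np.c_[a1,-a2],P2-P1,rcond=None)[0]
    q1=P1+s[0]*a1;q2=P2+s[1]*a2
    return (q1+q2)/2,np.linalg.norm(q1-q2)
E
python3 - <<'E'
from h import *
t=grab('top');s=grab('side')
for n,d in(('top',t),('side',s)):
    H,S,V=hsv(d)
    for nm,m in(('green',(H>35)&(H<60)&(S>150)&(V>110)),('yel',(H>20)&(H<30)&(S>190)&(V>130)),('red',((H<5)|(H>174))&(S>180)&(V>100)),('blue',(H>100)&(H<125)&(S>130)&(V>40))):
        for a,c,l in comps(m,15):
            ys,xs=np.nonzero(l);r=cv2.minAreaRect(np.c_[xs,ys].astype(np.float32))
            print(n,nm,a,c.round(1),np.round(cv2.boxPoints(r),1).tolist())
a=cv2.resize(t['img'][170:260,60:180],None,fx=4,fy=4,interpolation=cv2.INTER_CUBIC)
b=cv2.resize(t['img'][150:240,230:330],None,fx=3.2,fy=4,interpolation=cv2.INTER_CUBIC)
cv2.imwrite('pics/c1.png',np.hstack([a,b]))
E
```

```text
top blue 792 [ 98. 215.] [[80.0, 228.0], [84.5, 196.39999389648438], [120.0999984741211, 201.39999389648438], [115.5999984741211, 233.10000610351562]]
side green 74 [158.6  47.1] [[152.0, 44.0], [165.0, 44.0], [165.0, 50.0], [152.0, 50.0]]
side green 73 [139.9  53.1] [[133.0, 50.0], [146.0, 50.0], [146.0, 56.0], [133.0, 56.0]]
side green 81 [166.2  55.1] [[159.0, 52.0], [173.0, 52.0], [173.0, 58.0], [159.0, 58.0]]
side green 77 [120.4  59.7] [[113.19999694824219, 58.0], [126.69999694824219, 55.29999923706055], [127.9000015258789, 61.599998474121094], [114.5, 64.30000305175781]]
side green 88 [147.   61.6] [[140.0, 58.0], [154.0, 58.0], [154.0, 65.0], [140.0, 65.0]]
side green 87 [174.3  63.8] [[168.0, 60.0], [181.0, 60.0], [181.0, 67.0], [168.0, 67.0]]
side green 128 [44.8 69.3] [[33.099998474121094, 66.69999694824219], [53.599998474121094, 64.19999694824219], [54.599998474121094, 71.5999984741211], [34.0, 74.0999984741211]]
side green 88 [126.8  68.4] [[120.0, 72.0], [120.0, 65.0], [134.0, 65.0], [134.0, 72.0]]
side green 91 [154.3  70.7] [[147.0, 67.0], [161.0, 67.0], [161.0, 74.0]
[... 781 characters left out ...]
0, 341.0], [511.0, 341.0], [511.0, 360.0], [497.0, 360.0]]
side green 195 [473.7 378. ] [[465.0, 371.0], [483.0, 371.0], [483.0, 383.0], [465.0, 383.0]]
side yel 128 [259.9 215.5] [[252.1999969482422, 205.39999389648438], [256.6000061035156, 203.1999969482422], [267.79998779296875, 225.60000610351562], [263.3999938964844, 227.8000030517578]]
side red 90 [270.1 194.7] [[256.70001220703125, 197.1999969482422], [282.3999938964844, 189.10000610351562], [283.3999938964844, 192.1999969482422], [257.70001220703125, 200.3000030517578]]
side blue 562 [175.3 129.9] [[158.8000030517578, 123.69999694824219], [184.5, 113.19999694824219], [195.1999969482422, 139.3000030517578], [169.5, 149.8000030517578]]
```

View pics/c1.png

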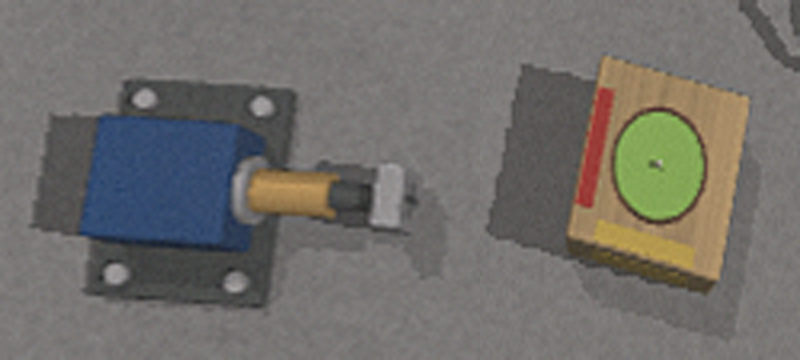

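The crop shows the yellow face towards the robot, the red one towards the stamp, and the four stand bolts and die head clearly. Next I'll cast these onto planes.

```bash
cat >> h.py <<'E'
def findblock(t,s=None):
    out={}
    for d,n in((t,'t'),(s,'s')):
        if d is None: continue
        H,S,V=hsv(d)
        g=[];
        for a,c,l in comps((H>33)&(H<65)&(S>110)&(V>70),60): g.append((a,c))
        out[n]=g
    return out
E
python3 - <<'E'
from h import *
t=grab('top');s=grab('side')
g=[(a,c.round(1)) for a,c in findblock(t)['t']];print(g)
H,S,V=hsv(t);print('bar px red',H[188,266],S[188,266],V[188,266],'yel',t['img'][211,283],H[211,283],S[211,283],V[211,283])
c=min(g,key=lambda q:np.hypot(*(q[1]-[286,192])))[1]
print('disc tri',tri(t,c,s,[278.4,209.]))
cn=plane(t,[(269.7,164.3),(314.1,174.3),(304.4,219),(258.1,209.5)],60)
print('corners',cn.round(1).tolist(),cn.mean(0),np.linalg.norm(np.roll(cn,-1,0)-cn,axis=1))
print('disc60',plane(t,[c],60))
bolts=plane(t,[(96.25,194.5),(125.5,196.5),(89,238.3),(119,240.3)],12);print('bolts',bolts.round(1).tolist())
print('bolt mean',bolts.mean(0),'along y dirs',[np.degrees(np.arctan2(*(bolts[i]-bolts[j])[[1,0]])) for i,j in((0,1),(2,3),(0,2),(1,3))])
print('die head',plane(t,[(153.75,211.3),(161.2,211.6),(152.9,227.3),(160.5,227.3)],51).round(1).tolist())
print('blue top',plane(t,[(85,199),(119.5,201),(80.3,229)],58).round(1).tolist())
print('plate',plane(t,[(90.5,190),(134,193),(81.5,243),(126.5,246.5)],10).round(1).tolist())
print('plate s',)
for n,p,q,z in(('pot',(217,111.5),(298.5,137.4),68),('mould',(373.5,278.5),(255.1,309.7),85)):print(n,plane(t,[p],z),tri(t,p,s,q))
print('kettle',plane(t,[(389,152)],70))
E
```

```text
[(144, array([506. ,  96.3])), (167, array([217.8, 111.3])), (276, array([506.6, 135.2])), (63, array([509. , 171.3])), (574, array([285.5, 190.9])), (457, array([372.9, 277.8]))]
bar px red 2 158 155 yel [ 79 153 178] 22 142 178
disc tri (array([602.46820732, -98.93820037,  58.95950446]), np.float64(2.138266335894471))
corners [[663.5, -60.4, 60.0], [645.6, -162.5, 60.0], [541.9, -143.8, 60.0], [557.4, -40.1, 60.0]] [ 602.11323292 -101.71073744   60.        ] [103.71129826 105.36150486 104.91913741 108.10728399]
disc60 [[603.27406639 -99.23913979  60.        ]]
bolts [[579.5, 349.1, 12.0], [578.6, 278.7, 12.0], [475.1, 350.0, 12.0], [474.4, 279.7, 12.0]]
bolt mean [526.90767823 314.37885391  12.        ] along y dirs [np.float64(89.28068121687949), np.float64(89.4650918083768), np.float64(-0.511134729660305), np.float64(-0.5341234363712695)]
die head [[541.4, 194.8, 51.0], [541.6, 178.0, 51.0], [505.3, 192.4, 51.0], [506.3, 175.5, 51.0]]
blue top [[559.5, 350.4, 58.0], [559.3, 272.3, 58.0], [491.8, 350.0, 58.0]]
plate [[590.0, 365.5, 10.0], [588.6, 260.3, 10.0], [463.4, 366.7, 10.0], [461.3, 261.1, 10.0]]
plate s
pot [[782.60107993  69.62980415  68.        ]] (array([782.73104505,  70.19739464,  65.88633464]), np.float64(1.607320780479604))
mould [[ 422.37738172 -287.97419202   85.        ]] (array([ 421.81870215, -287.46991777,   86.00900232]), np.float64(1.197104421891877))
kettle [[ 704.89384438 -329.7526364    70.        ]]
```

```bash
python3 -m crank '[[0.75,25,30,0,0,0,-6.5],[0.75,25,30,0,0,0,-6.5],[0.75,25,30,0,0,0,-6.5],[0.75,25,30,0,0,0,-6.5],[0.75,25,30,0,0,0,-6]]'
python3 -m crank '[[0.75,25,30,0,0,0,0],[0.75,25,30,0,0,0,0],[0.75,25,30,0,0,0,0],[0.75,25,30,0,0,0,0],[0.75,25,30,0,0,0,0]]'
python3 -m crank '[[0.75,25,30,0,0,0,0],[0.75,25,30,0,0,0,0],[0.75,25,30,0,0,0,0],[0.75,25,30,0,0,0,0],[0.75,25,30,0,0,0,0]]'
python3 -m crank '[[0.75,25,30,0,0,0,0],[0.75,7,31,0,0,0,0],[0.75,0,0,0,0,0,0]]'
```

```text
time_s: 0.72
tool_pos: [381.0, -473.3, 205.5]
orientation: [-3.129, 0.277, -0.0]
contact_force: [1.4, -0.9, -0.2]
opening: 70.7
grip_force: 0.0
time_s: 1.13
tool_pos: [506.2, -323.2, 205.7]
orientation: [3.13, -0.268, 0.001]
contact_force: [0.1, -0.3, -0.0]
opening: 70.8
grip_force: 0.0
time_s: 1.55
tool_pos: [631.2, -173.2, 205.6]
orientation: [-3.13, 0.268, -0.0]
contact_force: [0.3, -1.0, 0.5]
opening: 70.5
grip_force: 0.0
time_s: 1.8
tool_pos: [664.2, -105.4, 204.8]
orientation: [-3.128, 0.255, 0.0]
contact_force: [-0.9, -0.8, 0.8]
opening: 70.3
grip_force: 0.0
```

```bash
python3 -m crank '[[0.75,25,-9,0,0,0,0],[0.75,0,0,-40,0,0,0],[0.75,0,0,-40,0,0,0],[0.75,0,0,-40,0,0,0],[0.75,0,0,-40,0,0,0]]'
python3 -m crank '[[0.75,0,0,-28,0,0,0],[0.75,0,0,0,0,0,0]]'
python3 - <<'E'
from h import *
t=grab('top','t2.png');print([(a,c.round(1)) for a,c in findblock(t)['t']])
E
```

```text
time_s: 2.22
tool_pos: [687.0, -123.1, 44.0]
orientation: [-3.13, 0.268, -0.001]
contact_force: [1.5, 0.8, -0.6]
opening: 70.4
grip_force: 0.0
time_s: 2.38
tool_pos: [683.1, -122.5, 11.2]
orientation: [-3.13, 0.267, 0.014]
contact_force: [-1.7, -0.3, -1.2]
opening: 70.5
grip_force: 0.0
[(144, array([506. ,  96.3])), (170, array([217.9, 111.3])), (565, array([501.9, 136.1])), (63, array([509. , 171.3]))]
```

View pics/t2.png

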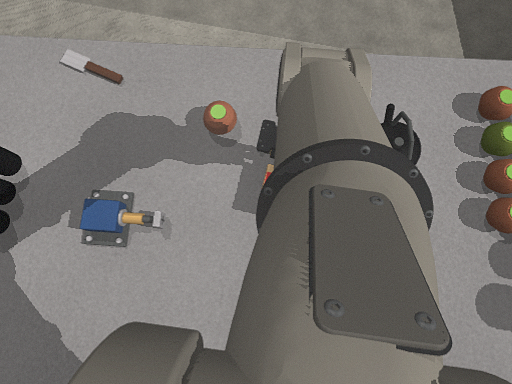

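```bash
python3 -m crank '[[0.75,0,9,0,0,0,0],[0.75,-10,2,0,0,0,0],[0.75,-10,2,0,0,0,0],[0.75,-8,2,0,0,0,0.5],[0.75,-8,2,0,0,0,1]]'
python3 -m crank '[[0.75,-10,2,0,0,0,1.2],[0.75,-10,2,0,0,0,1.2],[0.75,-10,2,0,0,0,1.2],[0.75,-9,2,0,0,0,1.2],[0.75,-8,2,0,0,0,1.2]]'
python3 -m crank '[[0.75,-7,2,0,0,0,1],[0.75,-6,2,0,0,0,0.7],[0.75,-4,1,0,0,0,0],[0.75,0,0,0,0,0,0]]'
python3 - <<'E'
from h import *
s=grab('side','s3.png');print([(a,c.round(1)) for a,c in findblock(s)['t'] if a>200])
E
```

```text
time_s: 2.85
tool_pos: [653.5, -105.4, 20.6]
orientation: [-3.133, 0.225, -0.01]
contact_force: [7.5, -0.4, 3.8]
opening: 70.3
grip_force: 3.5
time_s: 3.27
tool_pos: [606.9, -95.7, 20.5]
orientation: [3.141, -0.06, 0.011]
contact_force: [8.2, -0.8, 5.1]
opening: 70.1
grip_force: 3.8
time_s: 3.6
tool_pos: [589.1, -90.7, 20.1]
orientation: [3.141, -0.014, 0.008]
contact_force: [3.7, -0.7, 2.4]
opening: 71.0
grip_force: 1.7
[(267, array([36.9, 82.6])), (490, array([248.4, 221.7])), (597, array([255.2, 309.7])), (777, array([500.8, 358.9]))]
```

View pics/s3.png

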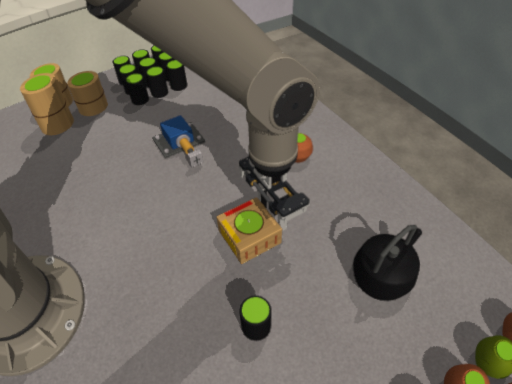

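The push worked: the disc is at side pixel (248,222), with red towards the stamp. I'll write a pose measurement from the side view (disc plus red and yellow bars).

```bash
cat >> h.py <<'E'
def pose(n='side',near=None):
    d=grab(n);H,S,V=hsv(d)
    g=[(c,plane(d,[c],60)[0][:2],a) for a,c,l in comps((H>33)&(H<65)&(S>110)&(V>70),200)]
    g=[q for q in g if 350<q[1][0]<760 and -250<q[1][1]<260 and np.hypot(q[1][0]-422,q[1][1]+288)>60]
    for c,P,a in g:
        r=[];
        for nm,m in(('red',((H<6)|(H>174))&(S>130)&(V>90)),('yel',(H>19)&(H<31)&(S>(130 if n=='top' else 180))&(V>100))):
            for aa,cc,l in comps(m,25):
                q=plane(d,[cc],60)[0][:2]
                if np.hypot(*(q-P))<75:
                    ys,xs=np.nonzero(l);w=plane(d,np.c_[xs,ys],60)[:,:2];w=w-w.mean(0);v=np.linalg.svd(w,full_matrices=False)[2][0]
                    r.append((nm,aa,'offs',(q-P).round(1),'dir',round(float(np.degrees(np.arctan2(*(q-P)[::-1]))),1),'bar',round(float(np.degrees(np.arctan2(v[1],v[0]))%180),1)))
        print(n,'disc',P.round(1),a);[print('  ',*x) for x in r]
E
python3 - <<'E'
from h import *
pose('side')
d=grab('side');print('initial by side',plane(d,[(278.4,209.)],60),plane(d,[(270.1,194.7),(259.9,215.5)],60))
E
```

```text
side disc [524.1 -92.7] 488
   red 121 offs [-0.1 47.2] dir 90.1 bar 179.0
   yel 145 offs [-46.1  -0.6] dir -179.3 bar 89.6
initial by side [[600.89479134 -99.39931291  60.        ]] [[608.53071437 -53.10327994  60.        ]
 [555.09994818 -92.12452067  60.        ]]
```

```bash
python3 -m crank '[[0.75,12,0,0,0,0,0],[0.75,15,0,10,0,0,0],[0.75,0,0,40,0,0,0],[0.75,0,0,40,0,0,7],[0.75,0,-15,0,0,0,7]]'
python3 -m crank '[[0.75,-10,-15,0,0,0,7],[0.75,-10,-15,0,0,0,7],[0.75,-10,-15,0,0,0,7],[0.75,-10,-15,0,0,0,7],[0.75,-10,-12,0,0,0,7]]'
python3 -m crank '[[0.75,-10,0,0,0,0,7],[0.75,-10,0,0,0,0,7],[0.75,-10,0,0,0,0,7],[0.75,-10,0,0,0,0,7],[0.75,-10,0,0,0,0,7]]'
python3 -m crank '[[0.75,0,0,0,0,0,6],[0.75,0,0,-40,0,0,0],[0.75,0,0,-40,0,0,0],[0.75,0,0,-10,0,0,0],[0.75,0,0,0,0,0,0]]'
python3 - <<'E'
from h import *
print(robot.get_obs()['joint_pos'].round(2))
pose('top')
pose('side')
E
```

```text
time_s: 4.17
tool_pos: [617.9, -103.1, 114.8]
orientation: [3.118, 0.38, 0.012]
contact_force: [1.2, 0.8, 0.4]
opening: 70.8
grip_force: 0.0
time_s: 4.58
tool_pos: [563.2, -179.0, 107.7]
orientation: [-2.862, -1.296, 0.001]
contact_force: [0.6, -0.3, -0.2]
opening: 70.3
grip_force: 0.0
time_s: 5.0
tool_pos: [513.3, -177.9, 107.6]
orientation: [-2.339, -2.097, 0.001]
contact_force: [-0.7, -0.1, -0.3]
opening: 70.3
grip_force: 0.0
time_s: 5.42
tool_pos: [512.1, -177.2, 15.3]
orientation: [-2.229, -2.207, 0.004]
contact_force: [0.8, -0.3, 0.6]
opening: 70.6
grip_force: 0.0
[ 0.53  0.49 -0.39  2.03  0.29  0.68 -0.06]
top disc [526.1 -93.9] 542
   red 148 offs [ 0.9 47.4] dir 88.9 bar 179.7
   yel 131 offs [-45.6   1.8] dir 177.7 bar 89.7
```

```bash
python3 -m crank '[[0.75,11,5,0,0,0,0],[0.75,0,8,0,0,0,0],[0.75,0,6,0,0,0,0],[0.75,0,8,0,0,0,0],[0.75,0,10,0,0,0,0]]'
python3 -m crank '[[0.75,0,12,0,0,0,0],[0.75,0,12,0,0,0,0],[0.75,0,12,0,0,0,0],[0.75,0,12,0,0,0,0],[0.75,0,12,0,0,0,0]]'
python3 -m crank '[[0.75,0,12,0,0,0,0],[0.75,0,12,0,0,0,0],[0.75,0,12,0,0,0,0],[0.75,0,12,0,0,0,0],[0.75,0,12,0,0,0,0]]'
python3 -m crank '[[0.75,0,12,0,0,0,0],[0.75,0,10,0,0,0,0],[0.75,0,8,0,0,0,0],[0.75,0,6,0,0,0,0],[0.75,0,0,0,0,0,0]]'
python3 - <<'E'
from h import *
pose('top')
pose('side')
E
```

```text
time_s: 5.93
tool_pos: [526.1, -141.7, 18.8]
orientation: [2.232, 2.207, 0.0]
contact_force: [-0.0, -8.3, 6.9]
opening: 69.8
grip_force: 4.2
time_s: 6.35
tool_pos: [525.9, -81.1, 18.7]
orientation: [2.232, 2.208, 0.0]
contact_force: [0.5, -8.4, 5.7]
opening: 70.4
grip_force: 4.0
time_s: 6.77
tool_pos: [525.7, -21.0, 18.6]
orientation: [2.232, 2.208, -0.0]
contact_force: [-0.5, -9.0, 7.3]
opening: 70.4
grip_force: 4.0
time_s: 7.18
tool_pos: [525.6, 16.5, 18.4]
orientation: [2.23, 2.211, 0.001]
contact_force: [0.1, 0.2, 0.2]
opening: 70.3
grip_force: 0.0
```

```bash
python3 - <<'E'
from h import *
s=grab('side');t=grab('top')
cv2.imwrite('pics/c4.png',np.hstack([cv2.resize(s['img'][90:260,110:310],(400,340)),cv2.resize(t['img'][150:320,100:300],(400,340))]))
E
```

```text
(no output)
```

View pics/c4.png

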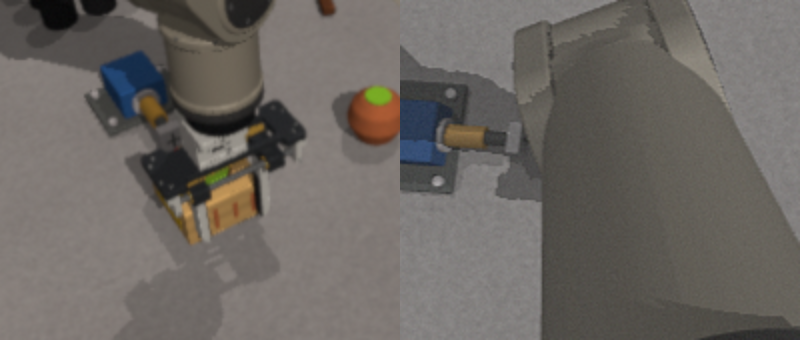

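The side crop shows the block square between the fingers and centred behind the die line. Creeping to touch.

```bash
python3 -m crank '[[0.75,0,6,0,0,0,0],[0.75,0,6,0,0,0,0],[0.75,0,6,0,0,0,0],[0.75,0,4,0,0,0,0],[0.75,0,3,0,0,0,0]]' | sed -n 2,4p
for i in 1; do python3 -m crank '[[0.75,0,2,0,0,0,0],[0.75,0,2,0,0,0,0]]' | sed -n 2,4p; done
python3 -m crank '[[0.75,0,2,0,0,0,0],[0.75,0,2,0,0,0,0]]' | sed -n 2,4p
python3 -m crank '[[0.75,0,2,0,0,0,0],[0.75,0,2,0,0,0,0]]' | sed -n 2,4p
python3 -m crank '[[0.75,0,2,0,0,0,0],[0.75,0,2,0,0,0,0]]' | sed -n 2,4p
```

```text
tool_pos: [525.2, 39.8, 17.6]
orientation: [2.233, 2.209, -0.001]
contact_force: [-0.1, -6.3, 3.9]
tool_pos: [525.2, 43.5, 17.6]
orientation: [2.233, 2.209, -0.001]
contact_force: [-0.6, -6.6, 4.2]
tool_pos: [525.2, 47.3, 17.5]
orientation: [2.233, 2.209, -0.001]
contact_force: [-0.6, -6.7, 3.5]
tool_pos: [525.3, 51.3, 17.6]
orientation: [2.233, 2.209, -0.001]
contact_force: [0.1, -6.5, 3.7]
tool_pos: [525.2, 55.3, 17.6]
orientation: [2.233, 2.209, -0.001]
contact_force: [-0.4, -6.3, 4.1]
```

```bash
python3 -m crank '[[0.75,0,1.5,0,0,0,0],[0.75,0,1.5,0,0,0,0]]' | sed -n '2p;4p'
python3 -m crank '[[0.75,0,1.5,0,0,0,0],[0.75,0,1.5,0,0,0,0]]' | sed -n '2p;4p'
python3 -m crank '[[0.75,0,1.5,0,0,0,0],[0.75,0,1.5,0,0,0,0]]' | sed -n '2p;4p'
python3 -m crank '[[0.75,0,1.5,0,0,0,0],[0.75,0,1.5,0,0,0,0]]' | sed -n '2p;4p'
```

```text
tool_pos: [525.2, 58.4, 17.5]
contact_force: [0.1, -7.7, 3.7]
tool_pos: [525.2, 60.6, 17.5]
contact_force: [-0.5, -11.8, 6.1]
tool_pos: [525.2, 63.1, 17.6]
contact_force: [-1.1, -13.7, 5.9]
tool_pos: [525.2, 65.8, 17.6]
contact_force: [0.3, -15.3, 6.5]
```

```bash
python3 -m crank '[[0.75,0,1.5,0,0,0,0],[0.75,0,1.5,0,0,0,0]]' | sed -n '2p;4p'
python3 -m crank '[[0.75,0,1,0,0,0,0],[0.75,0,1,0,0,0,0]]' | sed -n '2p;4p'
python3 -m crank '[[0.75,0,1,0,0,0,0],[0.75,0,1,0,0,0,0]]' | sed -n '2p;4p'
python3 -m crank '[[0.75,0,0.5,0,0,0,0],[0.75,0,0,0,0,0,0],[0.75,0,0,0,0,0,0]]' | sed -n '2p;4p'
```

```text
tool_pos: [525.2, 68.4, 17.6]
contact_force: [-0.5, -16.7, 7.6]
tool_pos: [525.1, 70.1, 17.5]
contact_force: [-0.2, -19.1, 8.2]
tool_pos: [525.2, 71.8, 17.6]
contact_force: [-0.1, -21.0, 8.9]
tool_pos: [525.2, 72.3, 17.6]
contact_force: [-0.4, -19.1, 8.9]
```

```bash
python3 -m crank '[[0.75,0,0.8,0,0,0,0],[0.75,0,0,0,0,0,0],[0.75,0,0,0,0,0,0]]' | sed -n '2p;4p'
python3 - <<'E'
from h import *
t=grab('top');cv2.imwrite('pics/c5.png',cv2.resize(t['img'][180:260,70:190],(720,480),interpolation=cv2.INTER_CUBIC))
E
```

```text
tool_pos: [525.2, 73.0, 17.6]
contact_force: [0.6, -19.6, 9.1]
```

View pics/c5.png

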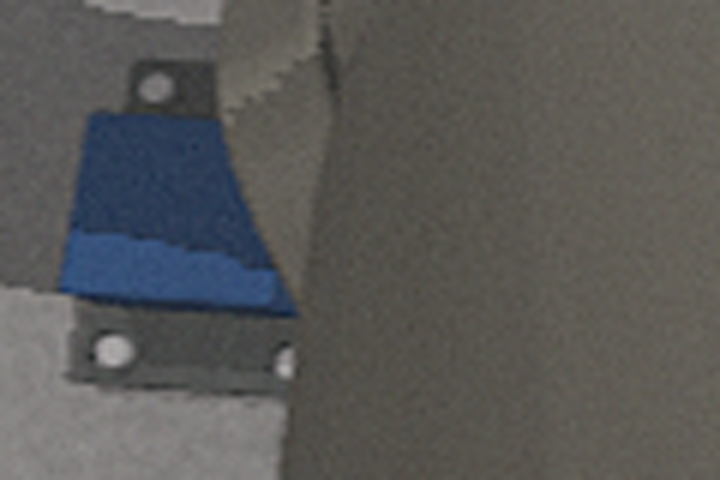

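```bash
python3 -m crank '[[0.75,0,-3,0,0,0,0],[0.75,0,-4,0,0,0,0],[0.75,0,-5,0,0,0,0],[0.75,0,-6,0,0,0,0],[0.75,0,-10,0,0,0,0]]' | sed -n '2p;4p'
python3 -m crank '[[0.75,0,-10,0,0,0,0],[0.75,0,0,30,0,0,0],[0.75,0,0,40,0,0,0],[0.75,0,0,40,0,0,0],[0.75,0,20,0,0,0,0]]' | sed -n '2p;4p'
python3 -m crank '[[0.75,0,35,0,0,0,0],[0.75,0,35,0,0,0,0],[0.75,0,35,0,0,0,0],[0.75,0,30,0,0,0,0],[0.75,0,30,0,0,0,0]]' | sed -n '2p;4p'
python3 -m crank '[[0.75,0,0,0,0,0,0],[0.75,0,0,0,0,0,0]]' | sed -n '2p;4p'
python3 - <<'E'
from h import *
pose('top');pose('side')
E
```

```text
tool_pos: [525.1, 49.0, 17.5]
contact_force: [-0.2, 0.9, -0.7]
tool_pos: [528.5, 55.2, 133.9]
contact_force: [3.0, -0.3, 1.7]
tool_pos: [525.1, 224.3, 127.5]
contact_force: [0.2, -1.2, -0.3]
tool_pos: [524.9, 224.5, 127.2]
contact_force: [0.4, -0.1, -0.7]
top disc [525.3 125.9] 604
   red 152 offs [ 1.  45.6] dir 88.8 bar 179.1
   yel 163 offs [-45.8   0.2] dir 179.8 bar 89.7
side disc [522.7 125.5] 324
   red 68 offs [ 0.6 47.1] dir 89.3 bar 179.4
   yel 96 offs [-46.   -1.1] dir -178.6 bar 89.2
```

```bash
python3 -m crank '[[0.75,0,0,-40,0,0,0],[0.75,0,0,-40,0,0,0],[0.75,0,0,-30,0,0,0],[0.75,0,-5,0,0,0,0],[0.75,0,-10,0,0,0,0]]' | sed -n '2p;4p'
python3 -m crank '[[0.75,0,-8,0,0,0,0],[0.75,0,-8,0,0,0,0],[0.75,0,-8,0,0,0,0],[0.75,0,-10,0,0,0,0],[0.75,0,-12,0,0,0,0]]' | sed -n '2p;4p'
python3 -m crank '[[0.75,0,-12,0,0,0,0],[0.75,0,-12,0,0,0,0],[0.75,0,-10,0,0,0,0],[0.75,0,-8,0,0,0,0],[0.75,0,-6,0,0,0,0]]' | sed -n '2p;4p'
python3 -m crank '[[0,0,10,0,0,0,0],[0,0,10,0,0,0,0],[0,0,10,0,0,0,0]]' | sed -n '2p;4,5p'
python3 - <<'E'
from h import *
pose('top');pose('side')
E
```

```text
tool_pos: [524.5, 207.5, 17.0]
contact_force: [0.0, 0.3, 0.2]
tool_pos: [526.7, 163.4, 19.6]
contact_force: [0.1, 8.2, 6.3]
tool_pos: [526.7, 114.4, 19.4]
contact_force: [-0.4, 7.8, 5.5]
tool_pos: [525.5, 145.5, 18.2]
contact_force: [0.1, 0.1, 0.9]
opening: 54.1
top disc [525.2  49.9] 608
   red 144 offs [ 1.1 45.7] dir 88.6 bar 179.0
   yel 168 offs [-45.7   0.8] dir 179.0 bar 89.6
side disc [522.9  49.4] 375
   red 86 offs [ 0.5 47.5] dir 89.4 bar 179.2
   yel 108 offs [-46.1  -1.3] dir -178.4 bar 89.1
```

```bash
python3 -m crank '[[0,12,0,0,0,0,0],[0,20,0,0,0,0,0],[0,15,0,0,0,0,0],[0,0,-10,0,0,0,0],[0,0,-10,0,0,0,0]]' 30 | sed -n '2p;4,5p'
python3 -m crank '[[0,0,-10,0,0,0,0],[0,0,-10,0,0,0,0],[0,0,-10,0,0,0,0],[0,0,-10,0,0,0,0],[0,0,-10,0,0,0,0]]' | sed -n '2p;4p'
python3 -m crank '[[0,0,-10,0,0,0,0],[0,0,-10,0,0,0,0],[0,0,-8,0,0,0,0],[0,0,-4,0,0,0,0],[0,0,0,0,0,0,0]]' | sed -n '2p;4p'
python3 - <<'E'
from h import *
pose('top');pose('side')
E
```

```text
tool_pos: [572.2, 124.7, 17.1]
contact_force: [0.2, -0.6, -0.4]
opening: 12.9
tool_pos: [572.1, 73.4, 17.6]
contact_force: [1.8, 3.1, -2.3]
tool_pos: [572.1, 41.0, 17.4]
contact_force: [0.4, 0.5, 0.5]
side disc [505.2  -2.1] 421
   red 104 offs [22.2 42.1] dir 62.2 bar 151.8
   yel 126 offs [-40.7  20.9] dir 152.8 bar 61.5
```

```bash
python3 -m crank '[[0,0,10,0,0,0,0],[0,0,0,30,0,0,0],[0,0,0,40,0,0,0],[0,0,0,30,0,0,0]]' | sed -n '2p;4p'
python3 -m crank '[[0,-27,-20,0,0,0,-5.6],[0,-27,-20,0,0,0,-5.6],[0,-27,-20,0,0,0,-5.6],[0,-27,-20,0,0,0,-5.6],[0,-27,-20,0,0,0,-5.6]]' | sed -n '2,4p'
python3 -m crank '[[0,0,0,-40,0,0,0],[0,0,0,-40,0,0,0],[0,0,0,-20,0,0,0],[0,0,0,0,0,0,0]]' | sed -n '2,4p'
python3 - <<'E'
from h import *
pose('top');pose('side')
E
```

```text
tool_pos: [571.9, 54.4, 119.4]
contact_force: [0.5, 0.1, 0.9]
tool_pos: [435.8, -47.2, 117.5]
orientation: [-2.704, -1.6, 0.0]
contact_force: [0.9, 0.7, -0.2]
tool_pos: [434.8, -46.4, 14.4]
orientation: [-2.697, -1.605, 0.007]
contact_force: [-0.3, 0.7, -0.7]
```

```bash
python3 -m crank '[[0,6,10,0,0,0,0],[0,2,7,0,0,0,-3],[0,2,7,0,0,0,-3],[0,2,7,0,0,0,-3],[0,3,7,0,0,0,-3]]' | sed -n '2p;4p'
python3 -m crank '[[0,3,7,0,0,0,-3],[0,3,6,0,0,0,-3],[0,4,6,0,0,0,-3],[0,4,6,0,0,0,-3],[0,4,6,0,0,0,-3]]' | sed -n '2p;4p'
python3 -m crank '[[0,0,0,0,0,0,0]]' | sed -n '2p;4p'
python3 - <<'E'
from h import *
pose('top');pose('side')
s=grab('side');t=grab('top')
cv2.imwrite('pics/c6.png',np.hstack([cv2.resize(s['img'][90:260,110:310],(400,340)),cv2.resize(t['img'][110:280,120:320],(400,340))]))
E
```

```text
tool_pos: [452.9, -8.5, 18.9]
contact_force: [-2.1, -1.4, -1.2]
tool_pos: [471.1, 22.8, 19.0]
contact_force: [-2.8, -0.6, -1.3]
tool_pos: [472.0, 23.7, 19.1]
contact_force: [0.0, -0.2, -0.2]
```

View pics/c6.png

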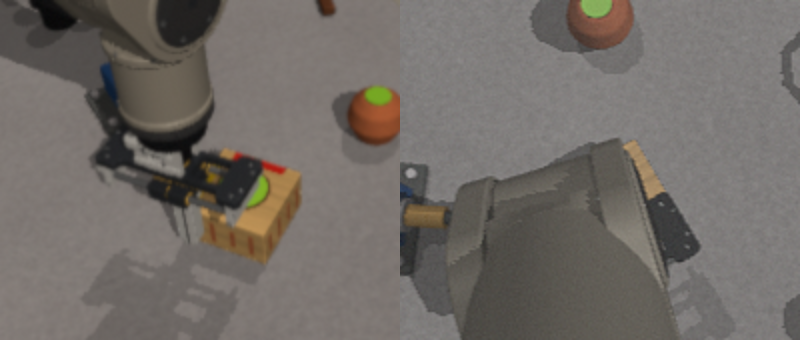

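The side crop shows the block turned well clockwise, red edge now up-right, finger still on the streaked face. Continuing the arc.

```bash
python3 -m crank '[[0,4,5,0,0,0,-3],[0,5,5,0,0,0,-3],[0,5,5,0,0,0,-3],[0,5,4,0,0,0,-3],[0,5,4,0,0,0,-3]]' | sed -n '2p;4p'
python3 -m crank '[[0,-10,-8,0,0,0,0],[0,-10,-8,0,0,0,0],[0,0,0,30,0,0,0],[0,0,0,40,0,0,0],[0,0,0,40,0,0,0]]' | sed -n '2,4p'
python3 -m crank '[[0.75,0,-40,20,0,0,0],[0.75,0,-40,20,0,0,0],[0.75,0,-40,0,0,0,0],[0.75,0,-40,0,0,0,0],[0.75,0,0,0,0,0,0]]' | sed -n '2,4p'
python3 - <<'E'
from h import *
pose('top');pose('side')
E
```

```text
tool_pos: [493.4, 44.2, 17.6]
contact_force: [-6.0, -1.0, 4.4]
tool_pos: [471.8, 26.8, 128.2]
orientation: [-3.096, -0.532, 0.004]
contact_force: [1.0, -0.3, 1.1]
tool_pos: [471.9, -134.4, 165.1]
orientation: [3.096, 0.519, 0.0]
contact_force: [-1.2, -0.9, -0.0]
top disc [572.2  30.2] 508
   red 145 offs [41. 16.] dir 21.4 bar 109.0
   yel 118 offs [-13.1  46.1] dir 105.8 bar 19.5
```

```bash
python3 -m crank '[[0.75,25,27,0,0,0,0],[0.75,25,27,0,0,0,0],[0.75,25,27,0,0,0,0],[0.75,25,27,0,0,0,0],[0.75,25,27,0,0,0,0]]' | sed -n '2p;4p'
python3 -m crank '[[0.75,25,27,0,0,0,0],[0.75,25,28,0,0,0,0],[0.75,0,0,-40,0,0,0],[0.75,0,0,-40,0,0,0],[0.75,0,0,-40,0,0,0]]' | sed -n '2p;4p'
python3 -m crank '[[0.75,0,0,-28,0,0,0],[0.75,0,0,0,0,0,0]]'|sed -n '2,4p'
```

```text
tool_pos: [599.1, 11.0, 164.6]
contact_force: [1.0, -0.4, 0.6]
tool_pos: [648.5, 65.5, 43.5]
contact_force: [1.8, 0.4, -1.0]
tool_pos: [644.3, 64.2, 10.9]
orientation: [-3.095, -0.534, 0.014]
contact_force: [-1.2, 1.4, 0.0]
```

```bash
python3 -m crank '[[0.75,2,-9,0,0,0,0],[0.75,-7,-3,0,0,0,0],[0.75,-8,-3,0,0,0,0],[0.75,-5.5,-3.5,0,0,0,-2.4],[0.75,-5.5,-3.5,0,0,0,-2.4]]' | sed -n '2p;4p'
python3 -m crank '[[0.75,-5.5,-3.5,0,0,0,-2.4],[0.75,-5.5,-3.5,0,0,0,-2.4],[0.75,-5.5,-3.5,0,0,0,-2.4],[0.75,-5.5,-3.5,0,0,0,-2.4],[0.75,-5.5,-3.5,0,0,0,-2.4]]' | sed -n '2p;4p'
python3 -m crank '[[0.75,-4,-3,0,0,0,-2.4],[0.75,-2,0,0,0,0,0],[0.75,0,0,0,0,0,0]]'|sed -n '2,4p'
python3 - <<'E'
from h import *
pose('top');pose('side')
E
```

```text
tool_pos: [625.7, 41.3, 19.1]
contact_force: [3.6, -0.9, -0.6]
tool_pos: [598.5, 24.0, 19.2]
contact_force: [4.1, -0.3, -0.2]
tool_pos: [592.5, 21.1, 18.8]
orientation: [-3.141, -0.007, -0.005]
contact_force: [2.3, -0.4, 2.1]
side disc [527.3  26.7] 392
   red 50 offs [ 47.3 -13.9] dir -16.3 bar 90.1
   yel 98 offs [-0.6 45.9] dir 90.8 bar 0.0
```

```bash
python3 -m crank '[[0.75,-2.5,0,0,0,0,-0.4],[0.75,-2.5,0,0,0,0,-0.3],[0.75,0,0,0,0,0,0]]'|sed -n '2,4p'
python3 - <<'E'
from h import *
pose('side')
E
python3 -m crank '[[0.75,12,0,0,0,0,0],[0.75,15,0,10,0,0,0],[0.75,0,0,40,0,0,0],[0.75,0,0,40,0,0,7],[0.75,0,-15,0,0,0,7]]'|sed -n '2,4p'
```

```text
tool_pos: [587.9, 21.7, 17.6]
orientation: [-3.141, 0.012, -0.004]
contact_force: [4.9, -0.9, 3.8]
side disc [522.8  27.6] 389
   red 43 offs [ 48.  -14.1] dir -16.4 bar 87.3
   yel 101 offs [ 0.3 45.9] dir 89.6 bar 179.1
tool_pos: [616.9, 10.0, 113.5]
orientation: [-3.117, -0.385, -0.012]
contact_force: [1.5, 0.7, -0.3]
```

```bash
python3 -m crank '[[0.75,-8,-14,0,0,0,7],[0.75,-8,-14,0,0,0,7],[0.75,-8,-14,0,0,0,7],[0.75,-8,-14,0,0,0,7],[0.75,-8,-10,0,0,0,7]]'|sed -n '2,4p'
python3 -m crank '[[0.75,-10,0,0,0,0,7],[0.75,-10,0,0,0,0,7],[0.75,-10,0,0,0,0,7],[0.75,-10,0,0,0,0,7],[0.75,-9,0,0,0,0,7]]'|sed -n '2,4p'
python3 -m crank '[[0.75,0,0,0,0,0,6],[0.75,0,0,-40,0,0,0],[0.75,0,0,-40,0,0,0],[0.75,0,0,-10,0,0,0],[0.75,0,0,0,0,0,0]]'|sed -n '2,4p'
python3 - <<'E'
from h import *
pose('top');pose('side')
E
```

```text
tool_pos: [572.7, -60.6, 106.6]
orientation: [-2.86, -1.3, 0.002]
contact_force: [-1.2, -0.3, 0.3]
tool_pos: [523.5, -59.4, 106.6]
orientation: [-2.335, -2.1, 0.001]
contact_force: [-0.5, 0.3, -0.6]
tool_pos: [522.3, -59.1, 14.4]
orientation: [-2.226, -2.21, 0.006]
contact_force: [-0.6, 0.7, 0.7]
top disc [521.2  38.6] 273
   red 49 offs [50.1 11.8] dir 13.2 bar 92.0
   yel 121 offs [ 2.2 35.2] dir 86.4 bar 179.9
```

```bash
python3 -m crank '[[0.75,1,8,0,0,0,0],[0.75,0,8,0,0,0,0],[0.75,0,6,0,0,0,0],[0.75,0,8,0,0,0,0],[0.75,0,10,0,0,0,0]]'|sed -n '2,4p'
python3 -m crank '[[0.75,0,10,0,0,0,0],[0.75,0,10,0,0,0,0],[0.75,0,10,0,0,0,0],[0.75,0,8,0,0,0,0],[0.75,0,6,0,0,0,0]]'|sed -n '2,4p'
python3 -m crank '[[0.75,0,5,0,0,0,0],[0.75,0,5,0,0,0,0],[0.75,0,4,0,0,0,0],[0.75,0,3,0,0,0,0],[0.75,0,2,0,0,0,0]]'|sed -n '2,4p'
python3 -m crank '[[0.75,0,2,0,0,0,0],[0.75,0,2,0,0,0,0],[0.75,0,2,0,0,0,0],[0.75,0,2,0,0,0,0]]'|sed -n '2,4p'
```

```text
tool_pos: [526.5, -20.2, 18.0]
orientation: [2.23, 2.209, 0.0]
contact_force: [0.1, -7.6, 5.2]
tool_pos: [526.3, 24.8, 17.9]
orientation: [2.229, 2.211, 0.0]
contact_force: [-0.2, -8.3, 6.8]
tool_pos: [526.3, 43.3, 17.9]
orientation: [2.23, 2.211, 0.0]
contact_force: [0.7, -8.0, 6.8]
tool_pos: [526.3, 50.9, 17.9]
orientation: [2.23, 2.21, 0.0]
contact_force: [0.2, -7.9, 7.7]
```

```bash
python3 -m crank '[[0.75,0,2,0,0,0,0],[0.75,0,2,0,0,0,0],[0.75,0,1.5,0,0,0,0],[0.75,0,1.5,0,0,0,0]]'|sed -n '2p;4p'
python3 -m crank '[[0.75,0,1.5,0,0,0,0],[0.75,0,1.5,0,0,0,0],[0.75,0,1.5,0,0,0,0]]'|sed -n '2p;4p'
python3 -m crank '[[0.75,0,1.5,0,0,0,0],[0.75,0,1.5,0,0,0,0],[0.75,0,1.5,0,0,0,0]]'|sed -n '2p;4p'
python3 -m crank '[[0.75,0,1,0,0,0,0],[0.75,0,1,0,0,0,0]]'|sed -n '2p;4p'
```

```text
tool_pos: [526.3, 57.9, 17.9]
contact_force: [0.3, -7.9, 6.4]
tool_pos: [526.2, 61.4, 17.8]
contact_force: [-0.5, -13.8, 8.9]
tool_pos: [526.2, 65.4, 17.8]
contact_force: [0.3, -17.3, 10.3]
tool_pos: [526.2, 67.1, 17.8]
contact_force: [-0.3, -18.8, 11.2]
```

```bash
python3 -m crank '[[0.75,0,1,0,0,0,0],[0.75,0,1,0,0,0,0]]'|sed -n '2p;4p'
python3 -m crank '[[0.75,0,1,0,0,0,0],[0.75,0,1,0,0,0,0]]'|sed -n '2p;4p'
python3 -m crank '[[0.75,0,1,0,0,0,0],[0.75,0,1,0,0,0,0]]'|sed -n '2p;4p'
python3 -m crank '[[0.75,0,0.7,0,0,0,0],[0.75,0,0,0,0,0,0],[0.75,0,0,0,0,0,0],[0.75,0,0,0,0,0,0]]'|sed -n '2p;4p'
```

```text
tool_pos: [526.2, 68.8, 17.9]
contact_force: [-1.3, -19.7, 11.2]
tool_pos: [526.2, 70.6, 17.8]
contact_force: [-1.2, -21.1, 11.6]
tool_pos: [526.2, 72.3, 17.8]
contact_force: [-0.3, -21.6, 11.6]
tool_pos: [526.2, 73.1, 17.8]
contact_force: [-0.5, -20.7, 12.3]
```

```bash
python3 -m crank '[[0.75,0,0.6,0,0,0,0],[0.75,0,0.6,0,0,0,0],[0.75,0,0,0,0,0,0],[0.75,0,0,0,0,0,0]]'|sed -n '2p;4p'
python3 -m crank '[[0.75,0,-2,0,0,0,0],[0.75,0,-3,0,0,0,0],[0.75,0,-4,0,0,0,0],[0.75,0,-5,0,0,0,0],[0.75,0,-10,0,0,0,0]]' | sed -n '2p;4p'
python3 -m crank '[[0.75,0,-15,0,0,0,0],[0.75,0,-5,30,0,0,0],[0.75,0,-30,20,0,0,0],[0.75,0,-35,20,0,0,0],[0.75,0,-40,0,0,0,0]]' | sed -n '2p;4p'
python3 -m crank '[[0.75,0,-40,10,0,0,0],[0.75,0,-40,10,0,0,0],[0.75,0,-40,10,0,0,0],[0.75,0,0,0,0,0,0],[0.75,0,0,0,0,0,0]]' | sed -n '2p;4p'
python3 - <<'E'
from h import *
pose('top');pose('side')
t=grab('top');cv2.imwrite('pics/c7.png',cv2.resize(t['img'][170:270,70:270],(800,400),interpolation=cv2.INTER_CUBIC))
E
```

```text
tool_pos: [526.2, 73.3, 17.9]
contact_force: [-1.0, -26.2, 12.4]
tool_pos: [525.8, 54.3, 17.1]
contact_force: [-0.4, 0.8, 0.3]
tool_pos: [527.4, -71.9, 90.4]
contact_force: [3.0, -0.7, -0.2]
tool_pos: [525.3, -194.3, 117.0]
contact_force: [0.1, 1.0, -0.3]
top disc [523.3 126.5] 539
   red 157 offs [47.6 -0.9] dir -1.1 bar 90.0
   yel 147 offs [-0.6 45.2] dir 90.8 bar 180.0
side disc [522.3 125.7] 327
   red 75 offs [47.  -2.2] dir -2.7 bar 89.6
   yel 77 offs [-0.7 45. ] dir 90.9 bar 178.7
```

View pics/c7.png

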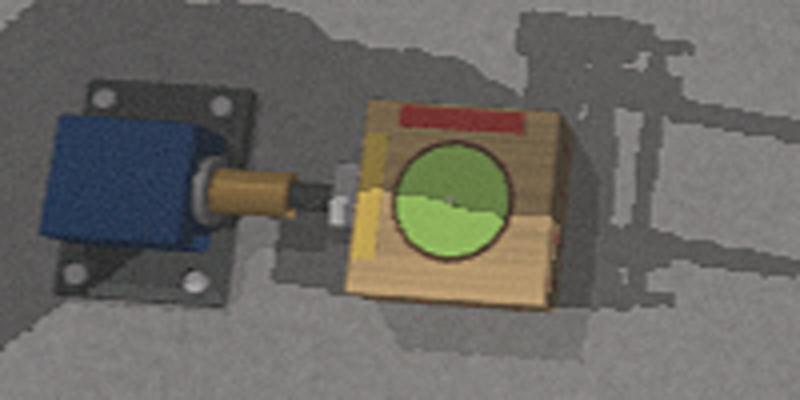

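The block stands square against the die, yellow face to it and centred, with the arm clear. The jump in force confirmed the hard stop on the yellow press; the red press reached the same depth.

```bash
python3 -c "
from rig import robot
print(robot.sign_off())"
```

```text
the job is handed in; nothing more can be done
None
```

I pressed the red face and then the yellow face squarely into the stamp, each about 14 mm by tool travel, and handed the job in with the block standing against the stamp, yellow face towards it, and the arm clear; no verdict was returned.

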